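# Uncover the metering unit and offer up its feed shaft

### The arm

A 6-joint arm with a two-finger parallel gripper is mounted at the origin on the work surface. World frame = base frame: x ahead of the robot, y to its left, z up, the work surface at z = 0. Lengths are in m, angles in degrees, forces in N, time in s.
With the tool pointing down it reaches from about 0.275 to 0.825 m from the base axis. Payload 4.9 kg.
Tool frame: the origin (TCP) lies midway between the tips of the shut fingers; the grasp point (between the pads) lies 19 mm behind it (arm.pinch_z is the distance from the TCP to the grasp point, in m); z points along the fingers, y is the direction in which the jaws open and shut (so a half turn about z gives the same grasp; the last joint's range is limited). The gripper opens to 85 mm and grips with 20 to 120 N. Pads are 22 mm wide; open, the fingers measure 114 mm over their backs; the gripper's body (76 mm by 85 mm) begins 54 mm behind the grasp point. The pads swing forward as they close: fully open they stand 13 mm farther back than shut.
Start: joints at [60.722, 18.69, -11.035, 60.275, 0, 82.311], TCP at [0.202, 0.511, 0.231] pointing down, gripper open.
Joint ranges: [-152.03, 152.03], [-55.5, 102.48], [-74.3, 77.21], [-110.64, 120.58], [-84.22, 78.4], [-180, 180]. Speed limits (degrees/s): [147.25, 147.25, 180, 180, 180, 180].

### API

Orientations are given as [roll, pitch, yaw] about the fixed x, y, z axes, in that order (R = Rz(yaw) Ry(pitch) Rx(roll)).
In Python, from cell import arm, vision, job gives the robot as it stands.
- The arm moves only by the tool move_arm, never from a script. Its argument "steps" is one flat list of numbers, 7 for each row, row after row: the turn, a rotation vector about the tool's x, y, z normalised to -1 to 1, where 1 is 90 degrees, then the shift along the tool's x, y, z normalised to -1 to 1, where 1 is 30 cm, then the closure, from -1 (fully open) to 1 (shut), so that 0 is half open. A call has 1 to 12 rows; each row is the pose to reach, as a shift and turn from the pose commanded when the call began, along the tool's axes at that moment; what a row does not reach only later rows make up. A row lasts 1/12 s, in which the tool goes at most 41.7 mm and 7.16 degrees, less where a joint would pass 70% of its speed; a pose out of reach is approached as far as the arm can. A call with a number of a shift or a turn outside -1 to 1 is refused whole. A call with a gripper value outside its range is refused whole. The fingers move at their own pace and stop on an object; "newtons" is the grip in N (left out, the last holds). Time passes only in rows, so rows that repeat a pose let the fingers close. It gives the time, the measured TCP pose, the force and the opening at its end, in the units of the state.
- arm.state(): the state, without advancing time (a new reading comes with each control period).
- vision.snapshot(name): name is "side" or "top"; returns the picture (480x640x3 uint8, blue, green, red); there is no depth.
- vision.camera_model(name): a dict with "fx", "fy", "cx", "cy" (pixels), "distortion" ([k1, k2, p1, p2, k3] as OpenCV has them; the pictures are not rectified), "R" (3x3) and "t" (3): a world point X has camera coordinates R X + t. Camera axes: x right, y down, z forward; pixel columns grow to the right and rows downward; lengths in m; the calibration is good to about 2 mm. A picture is of the moment at which its call begins. camera_model takes no time and is no camera call.
- job.finish_job(): hands the job in, once; it reports no verdict.
The state is a dict: "time_s": time; "q": joint angles; "joint_velocities": joint speeds; "effort": joint torques, N m; "position": TCP position; "orientation": TCP orientation; "ft_force": force on the tool from outside, world axes, zero at the start; "moment": the same for the moment, N m; "opening": finger opening in m.
Only numpy, scipy, OpenCV 4.12 (cv2) and the standard library are available. Lean on these libraries where they do the work, as an engineer would, in place of code of your own. Each camera call takes 0.05 s, during which the arm holds its last target.

### The job

Lift the loose yellow cover off the metering unit and lay it flat on the rubber mat, handle up, without dropping it. Then pick the feed shaft out of its stand by its balance point and hold it level over the open unit, in line with the saddles, with the red wheel a few centimetres clear above its chamber, ready to be lowered in; finish still holding it there, clear of the unit. Leave the seed plate, loose collar, sprocket and screwdriver where they lie.

Things in the scene. Friction and masses are not known exactly. Their poses are not given: they have to be found in the camera images.
- unit: Metering unit, fixed: dark steel base plate 356 x 124 x 10 mm with a grey housing open at the top (68 mm along the shaft line, 92 across, rim 74 mm above the bench) at its +x end and an aluminium bearing pedestal (52 mm wide, 68 tall) at its -x end. Both housing end walls (8 mm thick) and the pedestal have U saddles 25 mm wide, open upward. Origin on the bench below unit_seat; x along the shaft line, z up.
- unit_seat (a point): Point on the unit's shaft line, 60 mm above the bench: where the shaft's balance point lies when the shaft is seated in the saddles. Same axes as unit (x along the shaft line towards the housing). Saddles at x = +98 and +38 mm (housing walls) and -192 mm (pedestal); the base plate runs from x = -220 to +136 mm.
- unit_chamber (a point): Centre of the housing's chamber, on the shaft line 60 mm above the bench, 68 mm from unit_seat towards +x, 14 mm below the housing's rim: the feed wheel belongs straight above it. Same axes as unit_seat. At the start the cover lies on the rim.
- cover: Loose cover on the housing's rim: yellow sheet 77 (x) x 101 (y) x 3 mm with lips 10 mm deep turned down all round (2 mm play outside the walls), about 260 g, not fastened, lifts straight up. Origin at the centre of the sheet's underside, 41 mm below cover_grip; z up.
- cover_grip (a point): Centre of the bar of the cover's black pull handle: bar 60 mm long (along x), 12 mm wide (y), 10 mm high, on two end posts, open 33 mm beneath. It lies 38 mm above the sheet's top face and 51 mm above the lips' lower edge (so 51 mm above the mat once laid on it). Same axes as cover.
- mat_top (a point): Centre of the top face of the black ribbed rubber parts mat, 200 x 200 mm, 3 mm thick, fixed flat on the bench. x, y: along its sides; z: up.
- shaft: Loose feed shaft assembly: chrome hexagonal shaft 12 mm across flats, 340 mm long, with a red fluted nylon feed wheel (68 mm diameter, 42 long), a brass collar (30 mm diameter, 12 long) and three black bushes (22 mm diameter, 12 long); 0.43 to 0.65 kg, always balanced at the same point. Same origin and axes as shaft_balance. It lies level in its stand, two of the flats upright.
- shaft_balance (a point): Balance point (centre of mass) of the shaft assembly, on its axis, on bare shaft: 122 mm from the wheel-end tip, 218 mm from the bare end, 47 mm from the wheel's inner face. x: along the shaft towards the wheel end (it may roll about x). From here: wheel x = +47 to +89 mm, collar +106 to +118, bushes centred at +98, +38 and -192 mm.
- shaft_wheel (a point): Centre of the red feed wheel on the shaft, 68 mm from the balance point towards the wheel end. Same axes as shaft_balance.
- stand: Blue steel stand, fixed: foot 340 x 74 x 10 mm with two upright V-rests (8 mm thick plates, 46 mm wide) under the shaft's bushes at x = +98 and -192 mm; the shaft's axis lies 60 mm above the bench. Origin on the bench below the shaft's balance point as it lies at the start; x along the shaft towards the wheel end.
- seed_plate: Blue seed plate lying flat, 120 mm diameter, 5 mm thick with a 9 mm hub; origin at the centre of its underside. To be left alone.
- loose_collar: Loose brass collar standing on its face, 34 mm diameter, 16 mm high; origin at the centre of its underside. To be left alone.
- sprocket: Dark steel sprocket lying flat, about 60 mm diameter, 14 mm high; origin at the centre of its underside. To be left alone.
- screwdriver: Orange-handled screwdriver, 200 mm long, lying at the left of the bench, handle towards its -x. To be left alone.
There are look-alikes about, which are no part of the job. What is meant by the cover is not purple or turquoise, and is the smaller of those in its own colour.

How it is judged (in metres and radians):
On the way, in this order (a step that is already met when the one before it is completed fails the run):
1. the cover is lifted clear of the unit's rim (z of cover_grip in the frame of unit_chamber above 0.075 m and contact force between cover and unit below 0.1 N), for 0.1 s.
2. the cover lies flat on the mat, handle up, let go and at rest (x of cover_grip in the frame of mat_top between -0.055 and 0.055 m and y of cover_grip in the frame of mat_top between -0.055 and 0.055 m and z of cover_grip in the frame of mat_top between 0.045 and 0.058 m and angle between cover_grip's own z axis and vertical below 0.07 rad and contact force between the fingers and cover below 0.1 N and linear speed of cover below 0.03 m/s), for 0.2 s.
3. the shaft is lifted out of its stand, gripped at its balance point (x of the grasp point in the frame of shaft_balance between -0.025 and 0.025 m and contact force between the fingers and shaft above 2 N and z of shaft_balance in the frame of stand above 0.09 m and contact force between shaft and stand below 0.1 N), for 0.2 s.
At the end, for the whole second after the job is handed in: Cover flat on the mat (4 deg, centre within 55 mm along each side), let go, at rest. Shaft held still within 25 mm of its balance point, level to 4.5 deg, in line to 6 deg, wheel end over the housing, within 15 mm of its seat in plan, 56-130 mm above seated height, touching nothing but the fingers (all of step 2 and x of the grasp point in the frame of shaft_balance between -0.025 and 0.025 m and contact force between the fingers and shaft above 2 N and angle between shaft_balance's own x axis and vertical between 1.4908 and 1.6508 rad and x of shaft_balance in the frame of unit_seat between -0.015 and 0.015 m and y of shaft_balance in the frame of unit_seat between -0.015 and 0.015 m and z of shaft_balance in the frame of unit_seat between 0.056 and 0.13 m and x of shaft_wheel in the frame of unit_seat between 0.05 and 0.086 m and angle between the x axis of shaft_balance and the x axis of unit_seat, either way round below 0.1 rad and linear speed of shaft below 0.02 m/s and angular speed of shaft below 0.15 rad/s and contact force between shaft and unit below 0.1 N and contact force between shaft and stand below 0.1 N and contact force between shaft and cover below 0.1 N); the arm keeps its last pose, push and grip.
It fails at once if the cover is dropped or flung (contact force between the fingers and cover below 0.05 N and linear speed of cover above 0.5 m/s).
It fails at once if the blue seed plate is disturbed (moved more than 20 mm) (distance of seed_plate from where it was at the start of the episode above 0.02 m).
It fails at once if the loose brass collar is disturbed (moved more than 20 mm) (distance of loose_collar from where it was at the start of the episode above 0.02 m).
It fails at once if the sprocket is disturbed (moved more than 20 mm) (distance of sprocket from where it was at the start of the episode above 0.02 m).
It fails at once if the screwdriver is disturbed (moved more than 20 mm) (distance of screwdriver from where it was at the start of the episode above 0.02 m).
It also fails if it takes over 51 s, if anything falls off the work surface, if the arm or the gripper's body presses on something with over 40 N, if the wrist force passes 120 N, or if a joint passes its speed limit or range.

## Working session

There is one attempt and no reset: what is moved stays moved. The work goes in short steps, Python scripts to look and compute and a tool call to move; the robot and the scene stay as the last step left them, time stands still between calls to the robot, and variables do not carry over. Pictures are saved under pics/ and viewed, and the job is handed in when it is done.

Besides the shell and the picture viewer there is one more tool, called in YAML: its name, and indented under it one key for each argument. move_arm: Moves the arm, as the interface text tells. Scaled input: -1 to 1 covers 30 cm each way for a shift and 90 degrees each way for a turn. Its arguments: {"type":"object","properties":{"steps":{"type":"array","items":{"type":"number"}},"newtons":{"type":"number"}},"required":["steps"]}

```bash
ls; mkdir -p pics; python3 - <<'E'
from cell import arm, vision, job
import cv2
for n in("side","top"):
    cv2.imwrite(f"pics/{n}0.png",vision.snapshot(n)); m=vision.camera_model(n); print(n,m)
print(arm.state())
E
```

```text
pics
side {'fx': 473.2311501011646, 'fy': 473.2311501011646, 'cx': 312.19483974753564, 'cy': 234.24156892908238, 'distortion': array([-0.06992538,  0.        ,  0.        ,  0.        ,  0.        ]), 'R': array([[ 0.98543906, -0.16964732, -0.01138608],
       [-0.10175771, -0.53478557, -0.83883834],
       [ 0.13621756,  0.82778269, -0.54426152]]), 't': array([-0.50477501,  0.13783302,  1.36151734])}
top {'fx': 498.499143382942, 'fy': 498.499143382942, 'cx': 316.77153081811423, 'cy': 238.3619491134256, 'distortion': array([-0.02245226,  0.        ,  0.        ,  0.        ,  0.        ]), 'R': array([[-0.08446415, -0.99642472, -0.00189539],
       [-0.9707783 ,  0.08271869, -0.22527118],
       [ 0.22462256, -0.01718733, -0.97429426]]), 't': array([0.03183706, 0.52947724, 1.28010796])}
{'time_s': 0.1, 'q': array([ 6.07222515e+01,  1.87282156e+01, -1.10853494e+01,  6.02750913e+01,
        6.01168317e-04,  8.23116598e+01]), 'joint_velocities': array([-0.01049606, -0.1590753 , -0.0129222 ,  0.02592213,  0.02924123,
        0.03059661]), 'effort': array([ 1.09180684e-03, -4.44240510e+01,  2.63038266e+01,  7.89001118e-03,
       -8.30730301e-05,  1.16881284e-05]), 'position': array([0.20209926, 0.5109689 , 0.23058359]), 'orientation': array([-1.79912221e+02, -1.24565970e-02,  1.58410582e+02]), 'ft_force': array([0.00169716, 0.05752086, 0.61424332]), 'moment': array([-0.03078343,  0.00374681, -0.06761489]), 'opening': 0.08518392160711274}
```

View pics/top0.png

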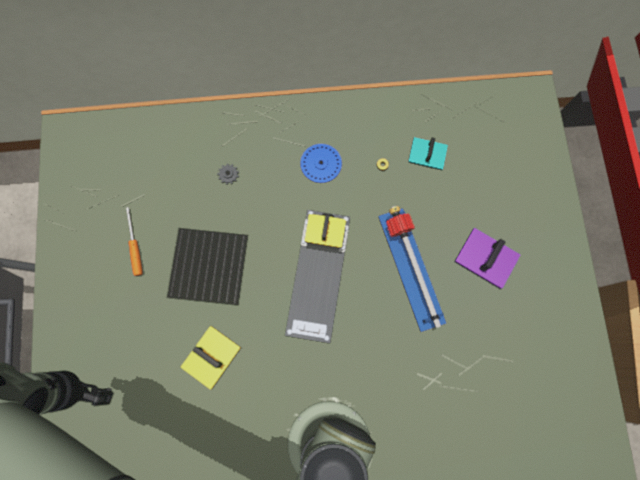

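View pics/side0.png

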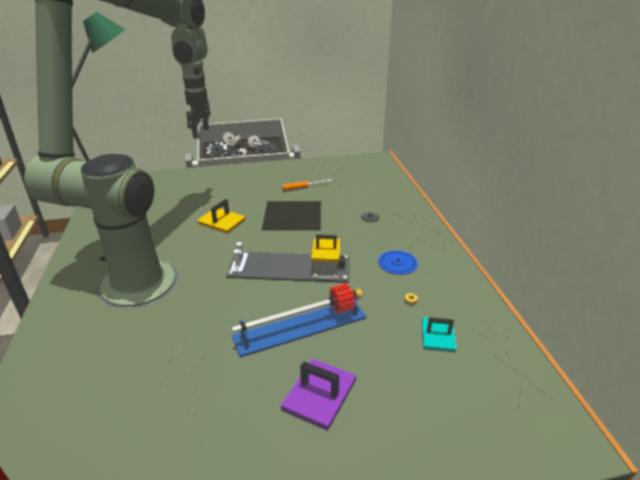

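The top view shows the yellow cover on the housing at about (326,230), the mat at (208,266), the shaft from (395,208) to (437,325), and the decoy covers elsewhere. I'll enlarge these areas next.

```bash
python3 - <<'E'
import cv2
t=cv2.imread("pics/top0.png");s=cv2.imread("pics/side0.png")
def c(im,x0,y0,x1,y1,k,n): cv2.imwrite(n,cv2.resize(im[y0:y1,x0:x1],None,fx=k,fy=k,interpolation=cv2.INTER_CUBIC))
c(t,280,200,360,350,4,"pics/c_unit.png")
c(t,370,195,450,345,4,"pics/c_shaft.png")
c(t,160,220,260,310,5,"pics/c_mat.png")
c(s,220,220,380,360,5,"pics/c_side.png")
E
```

```text
(no output)
```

View pics/c_unit.png

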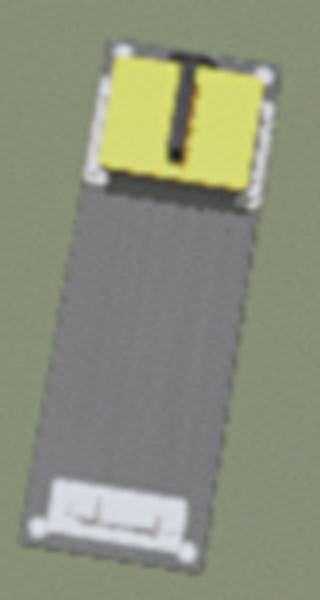

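View pics/c_shaft.png

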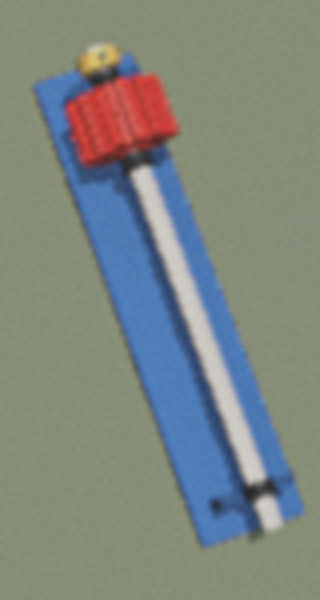

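View pics/c_mat.png

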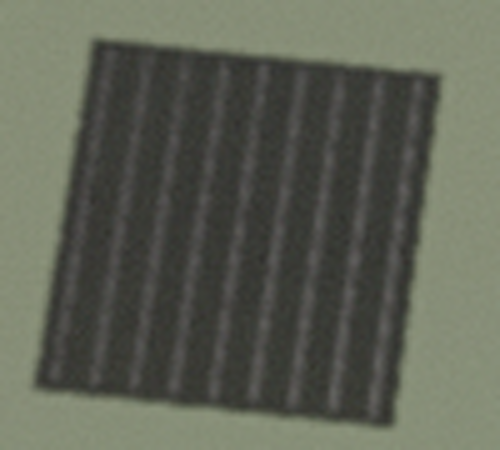

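View pics/c_side.png

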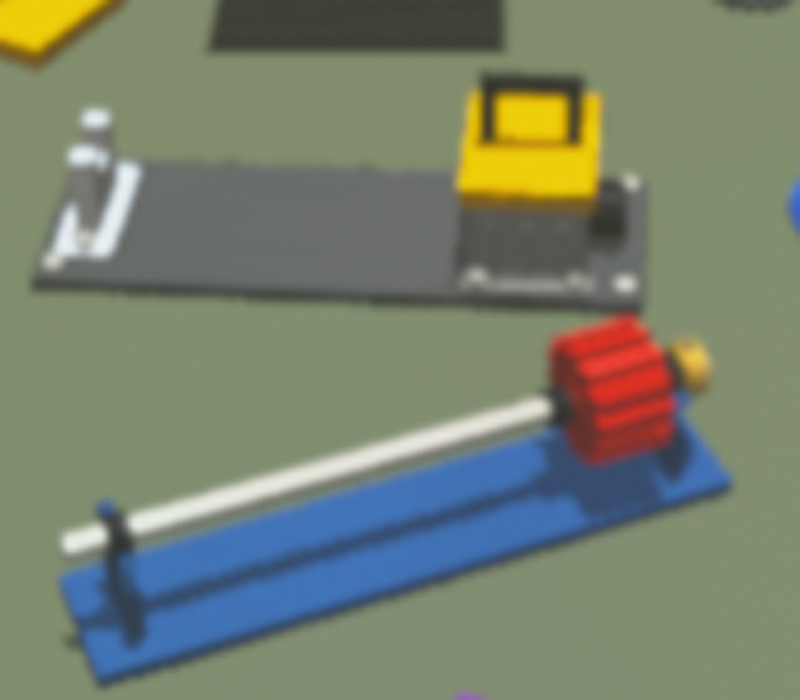

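```bash
cat > h.py <<'E'
import numpy as np, cv2
from scipy.optimize import least_squares
from cell import arm, vision, job
CM={n:vision.camera_model(n) for n in("top","side")}
def proj(n,P):
    m=CM[n];K=np.array([[m['fx'],0,m['cx']],[0,m['fy'],m['cy']],[0,0,1]])
    return cv2.projectPoints(np.asarray(P,float).reshape(-1,1,3),cv2.Rodrigues(m['R'])[0],m['t'],K,m['distortion'])[0].reshape(-1,2)
def crop(p,o,k): return (np.asarray(p,float)+.5)/k-.5+np.asarray(o)
def place(v,P):
    c,s=np.cos(v[2]),np.sin(v[2]); P=np.asarray(P,float)
    return P@np.array([[c,s,0],[-s,c,0],[0,0,1]])+[v[0],v[1],0]
def fit(obs,v0):  # obs: list of (cam, localpts, pix)
    f=lambda v:np.concatenate([(proj(c,place(v,P))-q).ravel() for c,P,q in obs])
    r=least_squares(f,v0,loss='soft_l1'); return r.x,r.fun.reshape(-1,2)
def rays(n,pix):
    m=CM[n];K=np.array([[m['fx'],0,m['cx']],[0,m['fy'],m['cy']],[0,0,1]])
    u=cv2.undistortPoints(np.asarray(pix,float).reshape(-1,1,2),K,m['distortion']).reshape(-1,2)
    return -m['R'].T@m['t'], np.c_[u,np.ones(len(u))]@m['R']
def at(n,pix,z):
    o,d=rays(n,pix); return o+d*((z-o[2])/d[:,2])[:,None]
E
python3 - <<'E'
from h import *
np.set_printoptions(precision=4,suppress=True)
print("cams",rays("top",[[0,0]])[0],rays("side",[[0,0]])[0])
O=(280,200)
q=crop([[108,40],[282,66],[200,572],[22,543]],O,4)
v,r=fit([("top",[[.136,.062,.01],[.136,-.062,.01],[-.22,-.062,.01],[-.22,.062,.01]],q)],[.4,0,0]);print("unit",v[:2],np.degrees(v[2]));print(r)
vu=v
q=crop([[112,55],[268,76],[248,190],[102,166]],O,4); print("cover c",at("top",q,.077),at("top",q,.077).mean(0), place(vu,[[.068,0,0]]))
b=at("top",crop([[190,62],[176,160]],O,4),.120);print("bar",b,b.mean(0))
print("bar side",at("side",crop([[482,82],[580,82]],(220,220),5),.12))
q=crop([[95,40],[441,75],[393,425],[36,387]],(160,220),5)
a=.1;v,r=fit([("top",[[a,a,.003],[a,-a,.003],[-a,-a,.003],[-a,a,.003]],q)],[.4,.3,0]);print("mat",v[:2],np.degrees(v[2]));print(r)
O=(370,195)
q=crop([[35,85],[130,52],[302,515],[203,547]],O,4);f=at("top",q,.01);print("foot",f,f.mean(0),np.linalg.norm(f-np.roll(f,1,0),axis=1))
q=crop([[97,45],[270,528]],O,4); qs=crop([[68,543],[706,365]],(220,220),5)
v,r=fit([("top",[[.122,0,.06],[-.218,0,.06],[-.192,0,.071],[.047,0,.06]],np.r_[q,crop([[260,490],[139,158]],O,4)]),("side",[[-.218,0,.06],[.122,0,.06]],qs)],[.4,-.2,.3]);print("shaft",v[:2],np.degrees(v[2]));print(r)
E
```

```text
cams [0.2292 0.0099 1.3665] [ 0.326  -1.139   0.8509]
unit [ 0.4818 -0.0195] -14.198251595428905
[[ 0.0835 -0.4456]
 [-0.0989 -0.1045]
 [ 0.6493  0.4626]
 [-0.6286  0.0256]]
cover c [[ 0.5972  0.0058  0.077 ]
 [ 0.5738 -0.0971  0.077 ]
 [ 0.4972 -0.0763  0.077 ]
 [ 0.5216  0.0186  0.077 ]] [ 0.5474 -0.0372  0.077 ] [[ 0.5477 -0.0362  0.    ]]
bar [[ 0.5759 -0.0441  0.12  ]
 [ 0.5117 -0.0293  0.12  ]] [ 0.5438 -0.0367  0.12  ]
bar side [[ 0.5179 -0.0383  0.12  ]
 [ 0.5722 -0.0486  0.12  ]]
mat [0.4925 0.2938] -10.773489086557925
[[-0.297  -0.5376]
 [ 0.4925 -0.4737]
 [ 0.2959  0.4779]
 [-0.4946  0.4252]]
foot [[ 0.5921 -0.1928  0.01  ]
 [ 0.6105 -0.2626  0.01  ]
 [ 0.2786 -0.3384  0.01  ]
 [ 0.2633 -0.2691  0.01  ]] [ 0.4361 -0.2657  0.01  ] [0.3375 0.0722 0.3404 0.0709]
shaft [ 0.4824 -0.2575] 12.263608609239842
[[ 0.3968  0.5551]
 [ 0.1032  0.3614]
 [ 0.1314 -0.1228]
 [-0.9992 -2.2064]
 [-0.6828  0.1349]
 [ 0.4793 -0.1803]]
```

```bash
cat > plan.py <<'E'
import sys,numpy as np
from scipy.spatial.transform import Rotation as Ro
from cell import arm
def plan(tgt,yaw,base=None):
    s=arm.state(); p=s['position'] if base is None else np.array(base[0]); o=s['orientation'] if base is None else base[1]
    R=Ro.from_euler('xyz',o,degrees=True)
    T=Ro.from_euler('xyz',[180,0,yaw],degrees=True)
    rv=(R.inv()*T).as_rotvec(degrees=True)/90; d=R.inv().apply(np.array(tgt)-p)/.3
    print(np.round(np.r_[rv,d],4), "dist",np.linalg.norm(d)*.3, "rot",np.linalg.norm(rv)*90)
if __name__=="__main__":
    a=list(map(float,sys.argv[1:])); 
    s=arm.state(); print(s['time_s'],s['position'],s['orientation'],s['opening'],s['ft_force'])
    plan(a[:3],a[3])
E
python3 plan.py 0.5465 -0.0365 0.2 166
```

```text
0.1 [0.20209926 0.5109689  0.23058359] [-1.79912221e+02 -1.24565970e-02  1.58410582e+02] 0.08518392160711274 [0.00169716 0.05752086 0.61424332]
[-1.0000e-03 -2.0000e-04 -8.4300e-02 -1.7390e+00 -1.2743e+00  1.0350e-01] dist 0.6475101710088814 rot 7.5899258126241245
```

move_arm:
  steps: [0,0,-0.05,-0.95,-0.7,0.05,-1,0,0,-0.05,-0.95,-0.7,0.05,-1,0,0,-0.05,-0.95,-0.7,0.05,-1,0,0,-0.05,-0.95,-0.7,0.05,-1,0,0,-0.05,-0.95,-0.7,0.05,-1,0,0,-0.05,-0.95,-0.7,0.05,-1,0,0,-0.05,-0.95,-0.7,0.05,-1,0,0,-0.05,-0.95,-0.7,0.05,-1,0,0,-0.05,-0.95,-0.7,0.05,-1,0,0,-0.05,-0.95,-0.7,0.05,-1]
  newtons: 50

```text
time_s: 0.93
position: [0.3919, 0.2081, 0.2159]
orientation: [-179.9, 0.0, 162.6]
ft_force: [0.2, -0.9, 0.0]
opening: 0.0853
```

```bash
python3 plan.py 0.5465 -0.0365 0.2 166
```

```text
0.9333 [0.39192115 0.2080797  0.2159352 ] [-1.79934182e+02  4.05498949e-02  1.62558691e+02] 0.08530705434630342 [ 0.2241282  -0.94770552  0.03261032]
[-7.000e-04  4.000e-04 -3.820e-02 -7.359e-01 -6.233e-01  5.440e-02] dist 0.28977194434888537 rot 3.4422003987231764
```

move_arm:
  steps: [0,0,-0.038,-0.736,-0.623,0.055,-1,0,0,-0.038,-0.736,-0.623,0.055,-1,0,0,-0.038,-0.736,-0.623,0.055,-1,0,0,-0.038,-0.736,-0.623,0.055,-1,0,0,-0.038,-0.736,-0.623,0.055,-1,0,0,-0.038,-0.736,-0.623,0.055,-1,0,0,-0.038,-0.736,-0.623,0.055,-1,0,0,-0.038,-0.736,-0.623,0.055,-1,0,0,-0.038,-0.736,-0.623,0.055,-1,0,0,-0.038,-0.736,-0.623,0.055,-1]

```text
time_s: 1.77
position: [0.5454, -0.0313, 0.1992]
orientation: [180.0, -0.1, 166.3]
ft_force: [-0.3, -0.2, -0.9]
opening: 0.0855
```

```bash
python3 plan.py 0.5465 -0.0365 0.096 166;python3 - <<'E'
from h import *
for n in("side","top"): cv2.imwrite(f"pics/{n}1.png",vision.snapshot(n))
t=cv2.imread("pics/side1.png");cv2.imwrite("pics/s1c.png",cv2.resize(t[150:310,220:420],None,fx=4,fy=4,interpolation=2)[:600])
t=cv2.imread("pics/top1.png");cv2.imwrite("pics/t1c.png",cv2.resize(t[170:320,240:440],None,fx=4,fy=4,interpolation=2)[:600])
E
```

```text
1.7667 [ 0.5454389  -0.03128875  0.19916729] [ 1.79969857e+02 -1.17264367e-01  1.66348492e+02] 0.08546952467610054 [-0.32601865 -0.16327218 -0.85584403]
[ 3.000e-04 -1.300e-03  3.900e-03 -8.200e-03 -1.620e-02  3.439e-01] dist 0.10330426865015006 rot 0.3688960852120237
```

View pics/s1c.png

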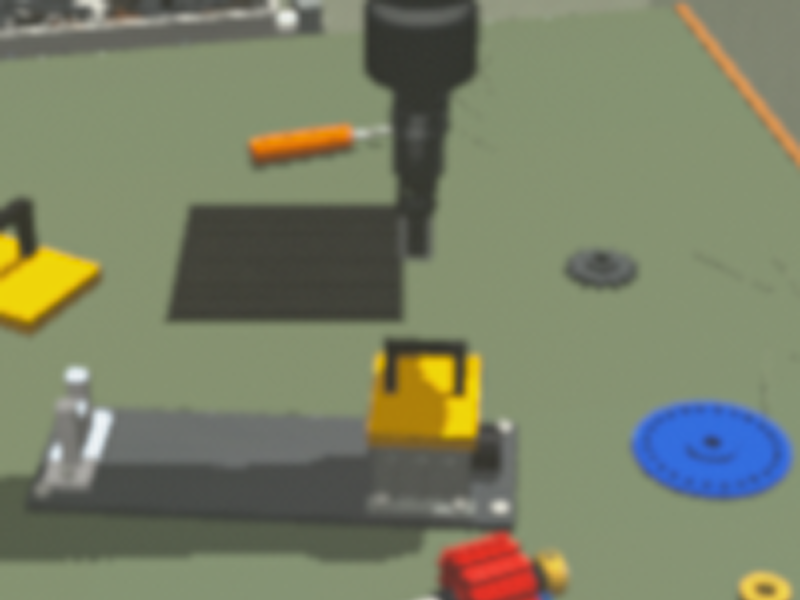

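View pics/t1c.png

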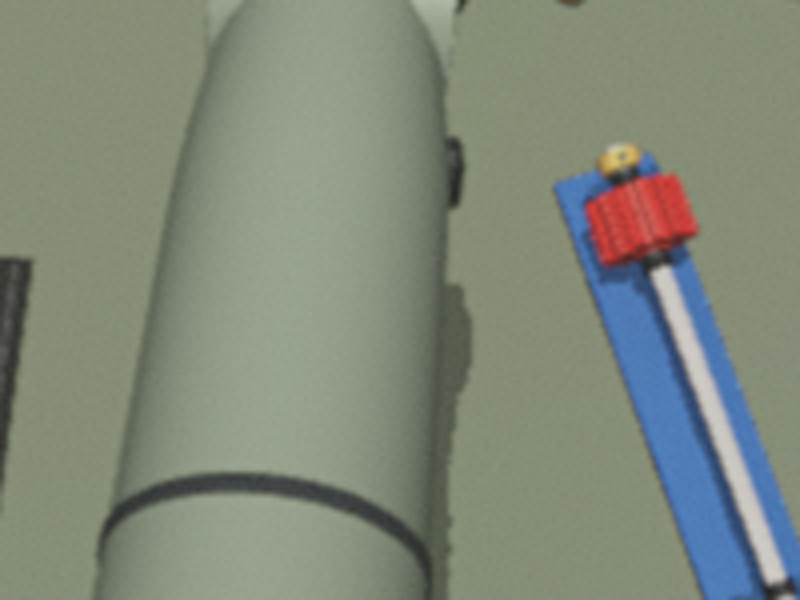

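move_arm:
  steps: [0,0,0.003,-0.006,-0.014,0.1,-1,0,0,0.003,-0.006,-0.014,0.2,-1,0,0,0.003,-0.006,-0.014,0.28,-1,0,0,0.003,-0.006,-0.014,0.33,-1,0,0,0.003,-0.006,-0.014,0.345,-1,0,0,0.003,-0.006,-0.014,0.345,0,0,0,0.003,-0.006,-0.014,0.345,0.5,0,0,0.003,-0.006,-0.014,0.345,1,0,0,0.003,-0.006,-0.014,0.345,1,0,0,0.003,-0.006,-0.014,0.345,1,0,0,0.003,-0.006,-0.014,0.345,1,0,0,0.003,-0.006,-0.014,0.345,1]

```text
time_s: 2.87
position: [0.5476, -0.037, 0.0972]
orientation: [-180.0, 0.1, 166.0]
ft_force: [-1.3, -0.0, 5.2]
opening: 0.0105
```

```bash
python3 plan.py 0.5465 -0.0365 0.096 166;python3 - <<'E'
from h import *
t=vision.snapshot("side");cv2.imwrite("pics/s2c.png",cv2.resize(t[150:310,220:420],None,fx=4,fy=4,interpolation=2)[:600])
E
```

```text
2.8667 [ 0.54756946 -0.03696766  0.09716267] [-1.79996041e+02  8.57876399e-02  1.66049166e+02] 0.010499591071196341 [-1.33548838 -0.03535942  5.16072923]
[-0.      0.001   0.0005  0.0038  0.0007  0.0039] dist 0.0016474979701094114 rot 0.09895552883588868
```

View pics/s2c.png

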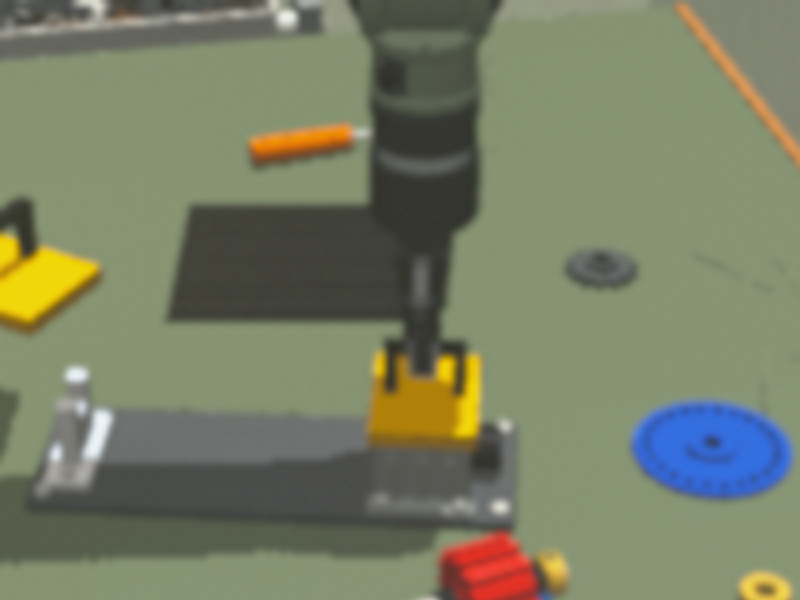

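The fingers are on the handle bar, midway between its posts. Now I'll lift straight up.

move_arm:
  steps: [0,0,0,0,0,-0.01,1,0,0,0,0,0,-0.03,1,0,0,0,0,0,-0.07,1,0,0,0,0,0,-0.13,1,0,0,0,0,0,-0.2,1,0,0,0,0,0,-0.27,1,0,0,0,0,0,-0.32,1,0,0,0,0,0,-0.34,1,0,0,0,0,0,-0.35,1,0,0,0,0,0,-0.35,1,0,0,0,0,0,-0.35,1]

```text
time_s: 3.83
position: [0.5463, -0.0366, 0.2002]
orientation: [-180.0, -0.1, 166.1]
ft_force: [-0.6, 0.3, -2.5]
opening: 0.0106
```

```bash
python3 plan.py 0.4925 0.2938 0.2 166;python3 - <<'E'
from h import *
t=vision.snapshot("side");cv2.imwrite("pics/s3c.png",cv2.resize(t[150:310,220:420],None,fx=4,fy=4,interpolation=2)[:600])
E
```

```text
3.8333 [ 0.54628052 -0.03661747  0.20024812] [-1.79995404e+02 -1.03434781e-01  1.66056845e+02] 0.010575256469538313 [-0.6381053   0.27852475 -2.52205496]
[-1.0000e-04 -1.1000e-03  6.0000e-04  4.3940e-01  1.0257e+00  1.5000e-03] dist 0.33476574955078275 rot 0.11811707989131877
```

View pics/s3c.png

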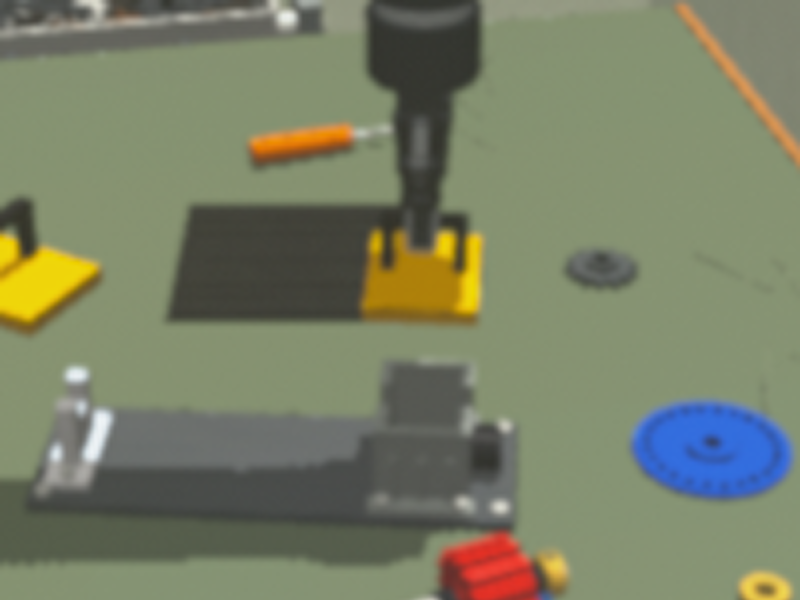

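The cover is held level and the housing is open. Now I'll carry it to the mat.

move_arm:
  steps: [0,0,0,0.01,0.03,0,1,0,0,0,0.04,0.09,0,1,0,0,0,0.08,0.18,0,1,0,0,0,0.13,0.29,0,1,0,0,0,0.18,0.4,0,1,0,0,0,0.23,0.52,0,1,0,0,0,0.28,0.64,0,1,0,0,0,0.33,0.75,0,1,0,0,0,0.37,0.85,0,1,0,0,0,0.4,0.92,0,1,0,0,0,0.42,0.97,0,1,0,0,0,0.43,0.99,0,1]

```text
time_s: 4.88
position: [0.4919, 0.2854, 0.2004]
orientation: [180.0, -0.1, 166.3]
ft_force: [0.0, -0.3, -1.9]
opening: 0.0111
```

```bash
python3 plan.py 0.4925 0.2938 0.035 166
```

```text
4.8833 [0.4918598  0.2853893  0.20039605] [ 1.79994379e+02 -8.94842945e-02  1.66262070e+02] 0.01106699923507042 [ 0.01871659 -0.25144322 -1.93408176]
[ 1.000e-04 -1.000e-03  2.900e-03  3.700e-03  2.770e-02  5.513e-01] dist 0.16561099821426364 rot 0.2769788543103604
```

move_arm:
  steps: [0,0,0,0.002,0.02,0.03,1,0,0,0,0.002,0.02,0.08,1,0,0,0,0.002,0.02,0.15,1,0,0,0,0.002,0.02,0.23,1,0,0,0,0.002,0.02,0.31,1,0,0,0,0.002,0.02,0.38,1,0,0,0,0.002,0.02,0.44,1,0,0,0,0.002,0.02,0.48,1,0,0,0,0.002,0.02,0.51,1,0,0,0,0.002,0.02,0.525,1,0,0,0,0.002,0.02,0.535,1,0,0,0,0.002,0.02,0.535,1]

```text
time_s: 5.88
position: [0.4942, 0.2882, 0.0405]
orientation: [-180.0, -0.0, 166.0]
ft_force: [-0.1, -0.6, -2.2]
opening: 0.0111
```

```bash
python3 plan.py 0.4925 0.2938 0.036 166;python3 - <<'E'
from h import *
t=vision.snapshot("side");cv2.imwrite("pics/s4c.png",cv2.resize(t[120:280,220:420],None,fx=4,fy=4,interpolation=2)[:600])
E
```

```text
5.8833 [0.49425    0.28823973 0.04045192] [-1.79985335e+02 -1.40220988e-02  1.66027786e+02] 0.011063712748780295 [-0.12277542 -0.56201375 -2.23587192]
[-0.0002 -0.0002  0.0003  0.0101  0.0166  0.0148] dist 0.007334763531688465 rot 0.03440661838222292
```

View pics/s4c.png

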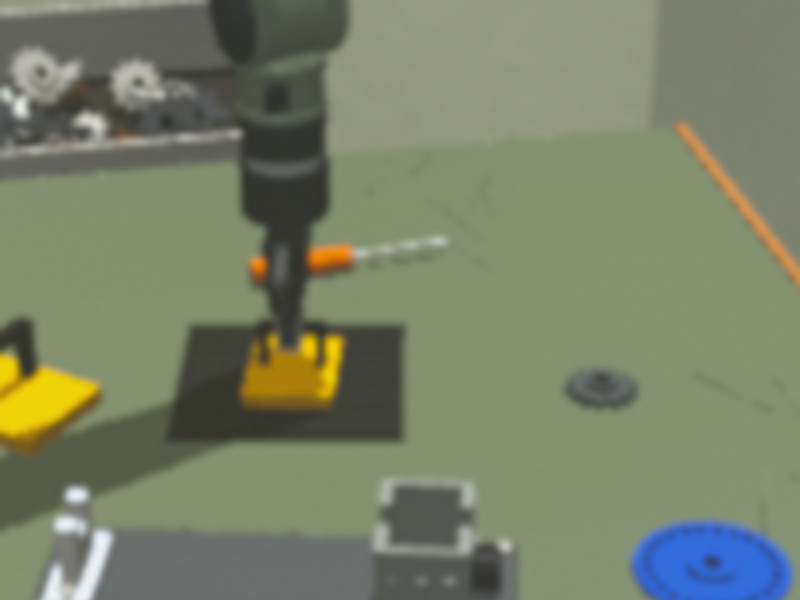

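The cover is over the mat and level, about 4 mm up. I'll lower it the rest gently.

move_arm:
  steps: [0,0,0,0,0,0.004,1,0,0,0,0,0,0.008,1,0,0,0,0,0,0.012,1,0,0,0,0,0,0.014,1,0,0,0,0,0,0.014,1]

```text
time_s: 6.35
position: [0.4942, 0.2886, 0.0366]
orientation: [180.0, 0.0, 166.1]
ft_force: [0.3, 0.5, -3.1]
opening: 0.0106
```

move_arm:
  steps: [0,0,0,0,0,0.003,1,0,0,0,0,0,0.003,1,0,0,0,0,0,0.006,1,0,0,0,0,0,0.006,1]

```text
time_s: 6.68
position: [0.4943, 0.2887, 0.0362]
orientation: [180.0, 0.0, 166.1]
ft_force: [-4.2, -1.4, 10.0]
opening: 0.0109
```

The mat now carries the cover (+10 N). I'll release.

move_arm:
  steps: [0,0,0,0,0,0.002,0.6,0,0,0,0,0,0.002,0.4,0,0,0,0,0,0,0,0,0,0,0,0,0,-0.5,0,0,0,0,0,0,-1,0,0,0,0,0,0,-1,0,0,0,0,0,-0.05,-1,0,0,0,0,0,-0.15,-1,0,0,0,0,0,-0.28,-1,0,0,0,0,0,-0.42,-1,0,0,0,0,0,-0.55,-1,0,0,0,0,0,-0.6,-1]

```text
time_s: 7.68
position: [0.4965, 0.2896, 0.2208]
orientation: [179.7, 0.4, 166.1]
ft_force: [1.4, 0.3, -0.5]
opening: 0.0853
```

```bash
python3 - <<'E'
from h import *
t=vision.snapshot("side");cv2.imwrite("pics/s5c.png",cv2.resize(t[120:280,220:420],None,fx=4,fy=4,interpolation=2)[:600])
E
python3 plan.py 0.482 -0.2565 0.2 192.6
```

```text
7.7333 [0.49735227 0.28993617 0.22186843] [179.64223248   0.47712794 166.06307491] 0.08529783043147003 [0.53125013 0.57601834 1.94223742]
[ 0.0027  0.0061 -0.2948 -0.3884 -1.7806  0.065 ] dist 0.5470890342676983 rot 26.542015736441947
```

View pics/s5c.png

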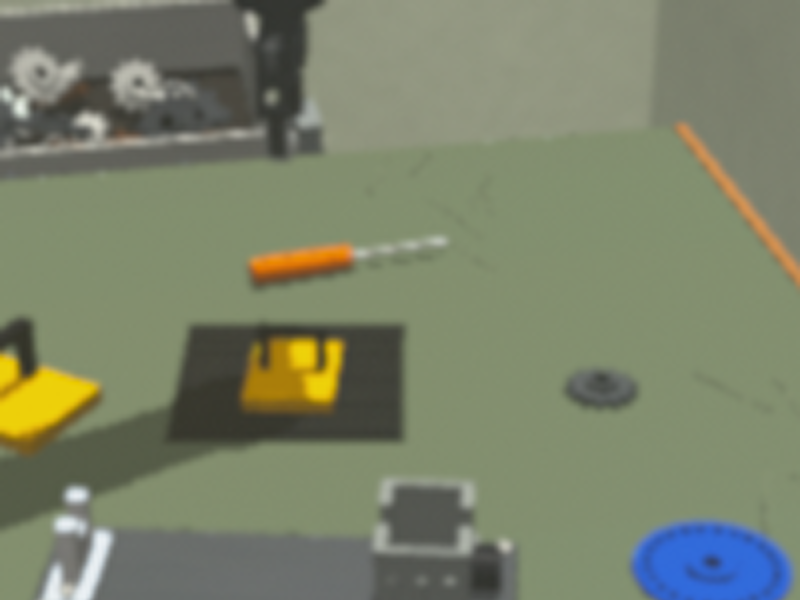

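The cover lies flat on the mat, let go. On to the shaft.

move_arm:
  steps: [0,0,-0.07,-0.2,-0.9,0.03,-1,0,0,-0.14,-0.2,-0.9,0.03,-1,0,0,-0.15,-0.2,-0.9,0.03,-1,0,0,-0.15,-0.2,-0.9,0.03,-1,0,0,-0.15,-0.2,-0.9,0.03,-1,0,0,-0.15,-0.2,-0.9,0.03,-1,0,0,-0.15,-0.2,-0.9,0.03,-1,0,0,-0.15,-0.2,-0.9,0.03,-1,0,0,-0.15,-0.2,-0.9,0.03,-1,0,0,-0.15,-0.2,-0.9,0.03,-1]

```text
time_s: 8.57
position: [0.4871, 0.0125, 0.2054]
orientation: [180.0, -0.0, 179.6]
ft_force: [-0.6, 0.3, -0.1]
opening: 0.0854
```

```bash

python3 plan.py 0.482 -0.2565 0.2 192.6
```

```text
8.5667 [0.48713735 0.01246047 0.20539644] [ 1.79964325e+02 -4.04106801e-02  1.79550399e+02] 0.08538161274975488 [-0.56457737  0.26049676 -0.11776218]
[ 4.000e-04 -4.000e-04 -1.450e-01  1.010e-02 -8.967e-01  1.740e-02] dist 0.2690636491236539 rot 13.049724021433745
```

move_arm:
  steps: [0,0,-0.07,0.01,-0.897,0.017,-1,0,0,-0.14,0.01,-0.897,0.017,-1,0,0,-0.145,0.01,-0.897,0.017,-1,0,0,-0.145,0.01,-0.897,0.017,-1,0,0,-0.145,0.01,-0.897,0.017,-1,0,0,-0.145,0.01,-0.897,0.017,-1,0,0,-0.145,0.01,-0.897,0.017,-1,0,0,-0.145,0.01,-0.897,0.017,-1,0,0,-0.145,0.01,-0.897,0.017,-1,0,0,-0.145,0.01,-0.897,0.017,-1,0,0,-0.145,0.01,-0.897,0.017,-1]

```text
time_s: 9.48
position: [0.4826, -0.255, 0.2005]
orientation: [180.0, -0.0, -167.2]
ft_force: [-0.2, 0.2, 0.2]
opening: 0.0856
```

```bash

python3 plan.py 0.482 -0.2565 0.041 192.6;python3 - <<'E'
from h import *
t=vision.snapshot("side");cv2.imwrite("pics/s6c.png",cv2.resize(t[230:380,210:410],None,fx=4,fy=4,interpolation=2)[:600])
t=vision.snapshot("top");cv2.imwrite("pics/t6.png",t)
E
```

```text
9.4833 [ 0.48262484 -0.25497665  0.20053277] [ 1.79950073e+02 -1.64656171e-02 -1.67232414e+02] 0.08561055126061115 [-0.18858271  0.18676351  0.24376681]
[ 6.000e-04 -2.000e-04  1.900e-03  3.000e-03 -5.000e-03  5.318e-01] dist 0.15954127033649465 rot 0.17563184710298232
```

View pics/s6c.png

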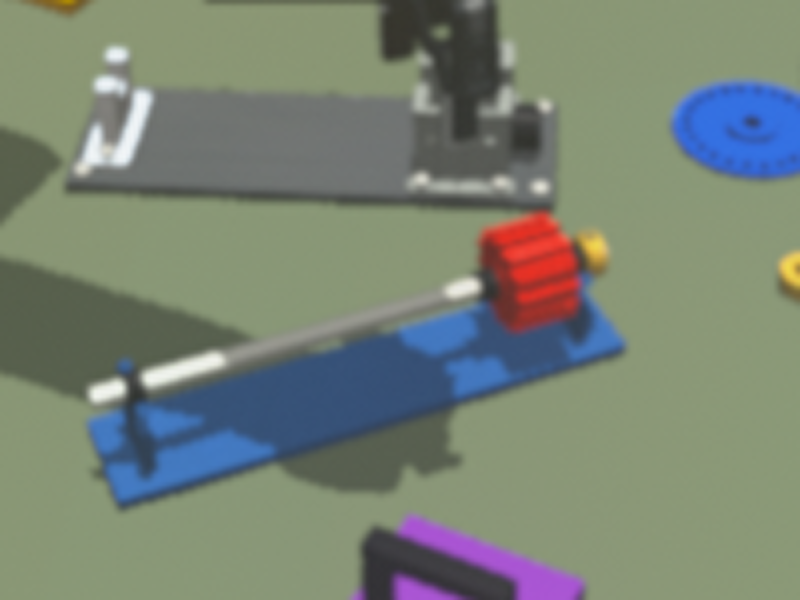

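View pics/t6.png

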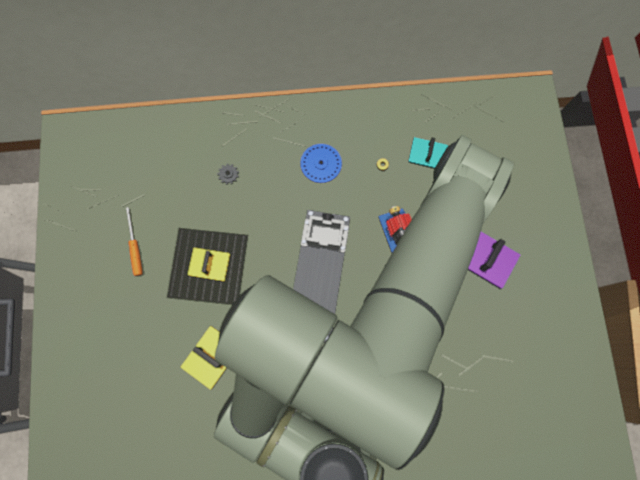

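The top view shows the cover near the mat's centre (208,264). The gripper is over the bare shaft beside the wheel, so I'll descend.

move_arm:
  steps: [0,0,0.002,0.002,-0.003,0.1,-1,0,0,0.002,0.002,-0.003,0.2,-1,0,0,0.002,0.002,-0.003,0.3,-1,0,0,0.002,0.002,-0.003,0.39,-1,0,0,0.002,0.002,-0.003,0.46,-1,0,0,0.002,0.002,-0.003,0.51,-1,0,0,0.002,0.002,-0.003,0.53,-1,0,0,0.002,0.002,-0.003,0.53,-1]

```text
time_s: 10.25
position: [0.4812, -0.2566, 0.0405]
orientation: [179.9, -0.1, -167.5]
ft_force: [-0.5, 0.2, -0.1]
opening: 0.0859
```

```bash

python3 plan.py 0.482 -0.2565 0.041 192.6;python3 - <<'E'
from h import *
t=vision.snapshot("side");cv2.imwrite("pics/s7c.png",cv2.resize(t[230:380,210:410],None,fx=4,fy=4,interpolation=2)[:600])
E
```

```text
10.25 [ 0.48121278 -0.25655452  0.04049856] [ 1.79880474e+02 -1.02015362e-01 -1.67494841e+02] 0.08593226121033197 [-0.54911545  0.23161364 -0.05982964]
[ 0.0013 -0.0011 -0.0011 -0.0026 -0.0004 -0.0017] dist 0.0009349503521252968 rot 0.1835988121370723
```

View pics/s7c.png

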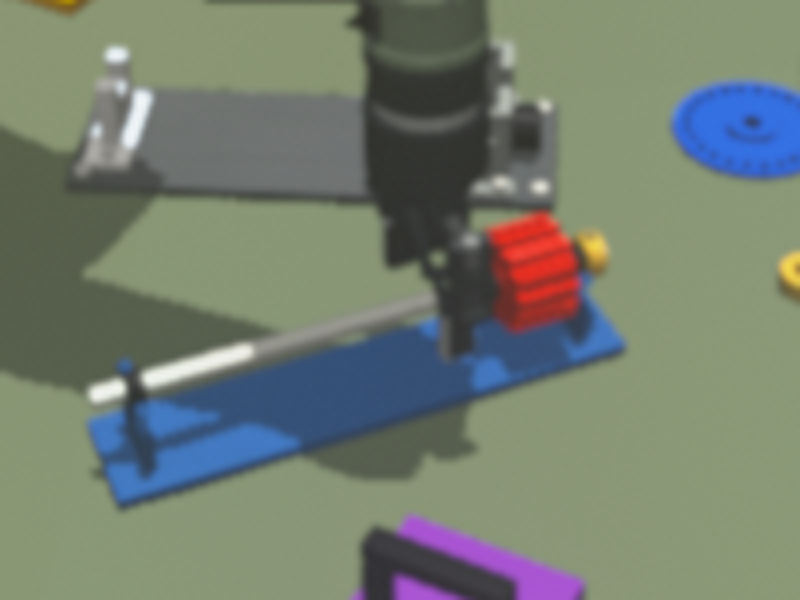

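```bash
python3 - <<'E'
from h import *
v=[.482,-.2565,np.radians(12.6)]
p=proj("side",place(v,[[0,-.05,.054],[-.011,-.05,.054],[.011,-.05,.054],[0,0,.06],[.047,0,.06],[.122,0,.06],[-.218,0,.06]]))
print((p-[210,230]+.5)*4-.5)
E
```

```text
[[463.20737106 357.20054264]
 [446.56067313 362.13457965]
 [479.75463824 352.29181336]
 [431.1233774  299.24521287]
 [499.49819146 279.77629161]
 [605.12750839 249.58780726]
 [ 91.3922657  395.13195132]]
```

move_arm:
  steps: [0,0,0,-0.007,0,0,-0.4,0,0,0,-0.007,0,0,0.2,0,0,0,-0.007,0,0,0.6,0,0,0,-0.007,0,0,1,0,0,0,-0.007,0,0,1,0,0,0,-0.007,0,0,1,0,0,0,-0.007,0,0,1,0,0,0,-0.007,0,0,1]
  newtons: 90

```text
time_s: 10.97
position: [0.484, -0.257, 0.0422]
orientation: [179.9, 0.0, -167.5]
ft_force: [-1.4, 1.9, 6.5]
opening: 0.0105
```

move_arm:
  steps: [0,0,0,-0.007,0,-0.01,1,0,0,0,-0.007,0,-0.03,1,0,0,0,-0.007,0,-0.07,1,0,0,0,-0.007,0,-0.13,1,0,0,0,-0.007,0,-0.2,1,0,0,0,-0.007,0,-0.28,1,0,0,0,-0.007,0,-0.36,1,0,0,0,-0.007,0,-0.42,1,0,0,0,-0.007,0,-0.46,1,0,0,0,-0.007,0,-0.48,1,0,0,0,-0.007,0,-0.48,1,0,0,0,-0.007,0,-0.48,1]

```text
time_s: 11.97
position: [0.4856, -0.2569, 0.1851]
orientation: [180.0, -0.0, -167.6]
ft_force: [-0.7, -0.6, -4.2]
opening: 0.01
```

```bash

python3 plan.py 0.482 -0.0195 0.186 165.8;python3 - <<'E'
from h import *
t=vision.snapshot("side");cv2.imwrite("pics/s8c.png",cv2.resize(t[200:350,210:410],None,fx=4,fy=4,interpolation=2)[:600])
E
```

```text
11.9667 [ 0.48564791 -0.25694604  0.18514052] [ 1.79969554e+02 -3.61759568e-02 -1.67579561e+02] 0.010027293878147266 [-0.67793451 -0.63373567 -4.15978721]
[ 2.000e-04 -5.000e-04  2.958e-01 -1.584e-01  7.756e-01 -2.600e-03] dist 0.23747561258075028 rot 26.620470718495945
```

View pics/s8c.png

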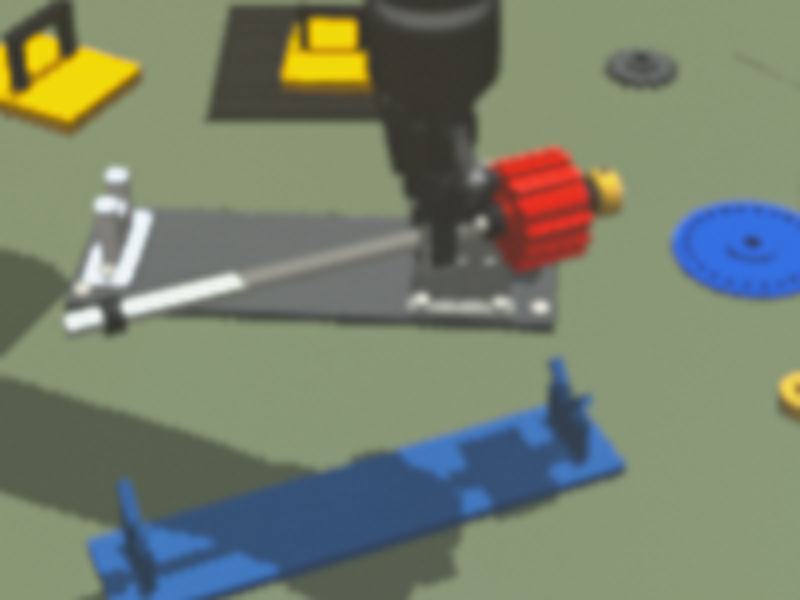

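```bash
python3 - <<'E'
from h import *
q=crop([[66,322],[622,191],[114,312]],(210,200),4)
def f(v):
    d=np.array([np.cos(v[1])*np.cos(v[0]),np.cos(v[1])*np.sin(v[0]),np.sin(v[1])])
    c=np.array([.4856,-.257,v[3]])+v[2]*np.array([np.cos(v[0]),np.sin(v[0]),0])
    return np.r_[(proj("side",[c-.218*d,c+.122*d,c-.192*d])-q).ravel(),(v[3]-.204)*1e3*.3,(np.degrees(v[0])-12.5)]
r=least_squares(f,[.21,0,0,.204]);print(np.degrees(r.x[:2]),r.x[2:],r.fun)
E
```

```text
[12.28500577 -0.57514001] [-0.00122623  0.20263406] [ 0.35602559  0.03302665 -0.38719001 -0.24035099 -0.12859603 -0.20507208
 -0.40978298 -0.21499423]
```

The shaft is level (about -0.6°), with its balance point within a few mm of the grasp. Now I'll carry it over the unit.

move_arm:
  steps: [0,0,0.01,-0.005,0.02,0,1,0,0,0.03,-0.015,0.07,0,1,0,0,0.06,-0.03,0.15,0,1,0,0,0.1,-0.05,0.25,0,1,0,0,0.14,-0.075,0.36,0,1,0,0,0.18,-0.097,0.47,0,1,0,0,0.22,-0.117,0.57,0,1,0,0,0.25,-0.135,0.66,0,1,0,0,0.275,-0.148,0.72,0,1,0,0,0.29,-0.155,0.76,0,1,0,0,0.296,-0.158,0.775,0,1,0,0,0.296,-0.158,0.775,0,1]

```text
time_s: 13.02
position: [0.4815, -0.0189, 0.1847]
orientation: [-180.0, -0.1, 165.9]
ft_force: [-0.2, -0.2, -4.2]
opening: 0.0099
```

```bash

python3 plan.py 0.482 -0.0195 0.135 165.8
```

```text
13.0167 [ 0.48146222 -0.01892487  0.18474168] [-1.79988322e+02 -1.15616504e-01  1.65902430e+02] 0.009889619808992316 [-0.20815232 -0.21071641 -4.19592105]
[-1.000e-04 -1.300e-03  1.100e-03 -2.500e-03 -1.400e-03  1.658e-01] dist 0.04974791447715169 rot 0.15491222723868506
```

move_arm:
  steps: [0,0,0.001,-0.002,-0.001,0.01,1,0,0,0.001,-0.002,-0.001,0.03,1,0,0,0.001,-0.002,-0.001,0.06,1,0,0,0.001,-0.002,-0.001,0.09,1,0,0,0.001,-0.002,-0.001,0.12,1,0,0,0.001,-0.002,-0.001,0.14,1,0,0,0.001,-0.002,-0.001,0.15,1,0,0,0.001,-0.002,-0.001,0.155,1,0,0,0.001,-0.002,-0.001,0.155,1,0,0,0.001,-0.002,-0.001,0.155,1,0,0,0.001,-0.002,-0.001,0.155,1,0,0,0.001,-0.002,-0.001,0.155,1]

```text
time_s: 14.02
position: [0.4832, -0.0203, 0.1396]
orientation: [180.0, 0.1, 165.7]
ft_force: [0.3, 0.3, -5.2]
opening: 0.01
```

```bash

python3 plan.py 0.482 -0.0195 0.138 165.8;python3 - <<'E'
from h import *
t=vision.snapshot("side");cv2.imwrite("pics/s9c.png",cv2.resize(t[170:320,210:410],None,fx=4,fy=4,interpolation=2)[:600])
t=vision.snapshot("top");cv2.imwrite("pics/t9c.png",t)
E
```

```text
14.0167 [ 0.48316212 -0.02033273  0.13961511] [1.79998038e+02 5.29181655e-02 1.65707106e+02] 0.009971975047438323 [ 0.34149458  0.34851471 -5.24142395]
[ 0.      0.0006 -0.001   0.0044  0.0017  0.0054] dist 0.0021569757216600705 rot 0.10692692032878544
```

View pics/s9c.png

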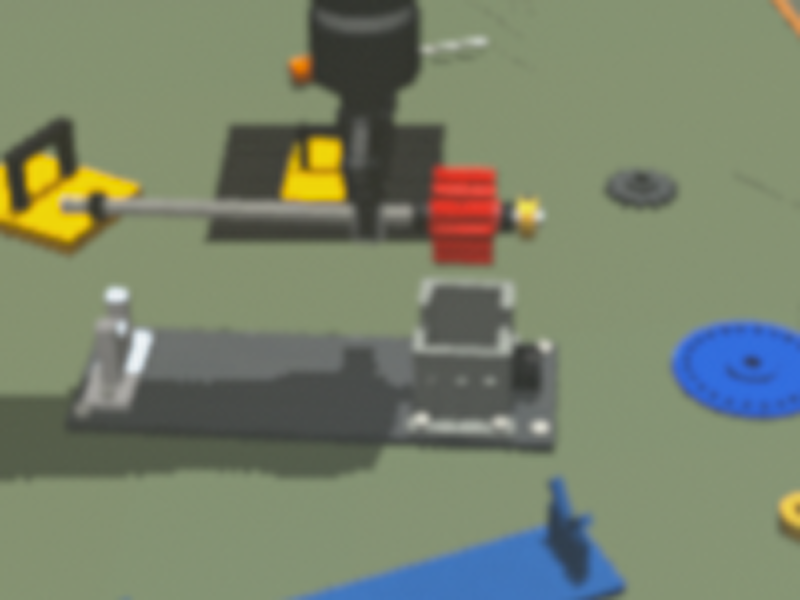

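View pics/t9c.png

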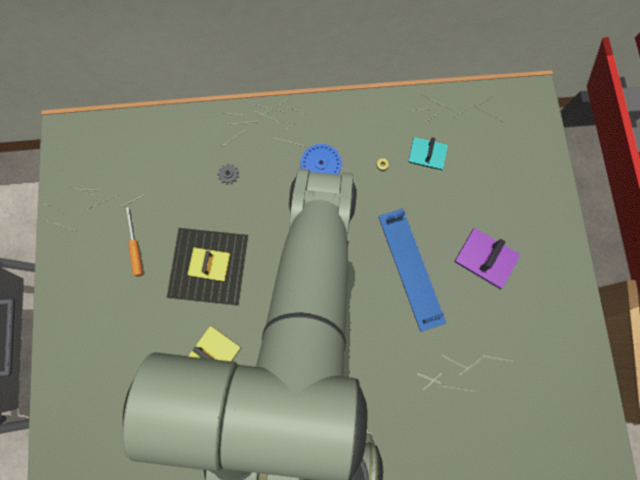

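```bash
python3 - <<'E'
from h import *
np.set_printoptions(precision=4,suppress=True)
q=crop([[62,205],[543,214],[97,206]],(210,170),4)
g=np.array([.4831,-.0203])
def f(v):
    d=np.array([np.cos(v[1])*np.cos(v[0]),np.cos(v[1])*np.sin(v[0]),np.sin(v[1])])
    c=np.r_[g,v[3]]+v[2]*np.array([np.cos(v[0]),np.sin(v[0]),0])
    return np.r_[(proj("side",[c-.218*d,c+.122*d,c-.192*d])-q).ravel(),(v[3]-.157)*1e3*.3,(np.degrees(v[0])+14.3)]
r=least_squares(f,[-.25,0,0,.157]);v=r.x;print(np.degrees(v[:2]),v[2:],r.fun)
c=g+v[2]*np.array([np.cos(v[0]),np.sin(v[0])]);print("balance",c)
h=at("side",crop([[424,282],[513,283],[516,350],[415,346]],(210,170),4),.074);print(h,h.mean(0))
p=at("side",crop([[80,427],[70,422],[553,449],[553,342]],(210,170),4),.01);print(p)
vu=[.4818,-.0195,np.radians(-14.2)]
print(place(vu,[[.068,0,.074],[-.22,-.062,0],[.136,-.062,0],[.136,.062,.01]]))
print(crop([[0,0]],(0,0),4),(proj("side",place(vu,[[.034,.046,.074],[.102,.046,.074],[.102,-.046,.074],[.034,-.046,.074],[-.22,-.062,.01],[.136,-.062,.01],[.136,.062,.01]]))-[210,170]+.5)*4-.5)
s=arm.state();print(s['joint_velocities'],s['time_s'])
E
```

```text
[-14.2031   0.7458] [-0.0031  0.158 ] [ 0.0321  0.0727 -0.2731  0.1733  0.2447 -0.0053  0.286   0.0969]
balance [ 0.4801 -0.0196]
[[ 0.525   0.0092  0.074 ]
 [ 0.5893 -0.0044  0.074 ]
 [ 0.5733 -0.0874  0.074 ]
 [ 0.5045 -0.0696  0.074 ]] [ 0.548 -0.038  0.074]
[[ 0.2643 -0.0357  0.01  ]
 [ 0.2573 -0.0284  0.01  ]
 [ 0.5935 -0.1225  0.01  ]
 [ 0.6236  0.0041  0.01  ]]
[[ 0.5477 -0.0362  0.074 ]
 [ 0.2533 -0.0256  0.    ]
 [ 0.5984 -0.113   0.    ]
 [ 0.6289  0.0072  0.01  ]]
[[-0.375 -0.375]] [[423.6351 276.322 ]
 [515.1922 279.3665]
 [511.113  351.9698]
 [414.288  348.5011]
 [ 64.4209 420.2601]
 [556.5878 439.8968]
 [558.7026 338.938 ]]
[-0.0427  0.1033 -0.0994 -0.1534  0.0295  0.0017] 14.1167
```

```bash
python3 - <<'E'
from cell import job
print(job.finish_job())
E
```

```text
the job is handed in; nothing more can be done
None
```

I laid the yellow cover on the mat, then picked the shaft up at its balance point. I handed the job in at about 14.1 s with the shaft still held over the open unit. No verdict is reported, so what follows is what my last checks showed.

- **Cover:** it lies flat on the mat, handle up and let go. The gripper released it about 5 mm from the mat's centre, and the last pictures show it undisturbed.
- **Shaft position:** both the side picture and the measured tool pose put it within about 3 mm of the unit's seat in plan. The balance point is about 98 mm above seated height (56–130 mm allowed), and the wheel is over its chamber.
- **Shaft attitude and grip:** it is level to about 0.7° and in line to less than 1°. The grip is about 3 mm from the balance point, set to 90 N, and the arm was practically still.
- **Other parts:** the seed plate, loose collar, sprocket and screwdriver appear where they were in the last pictures. I did not measure them.

None of the checks failed. The two cameras disagreed by a few mm on the positions of the unit's corners, but both placed the housing centre the same to within about 2 mm.

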